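# Put the mailbox key away and roll the key box shut

## Task

Put the grey mailbox key away in the open roll-top box: slide it flat, brass-contact end first, into the slot of the black key bay on the box floor until it is fully home. Then roll the slatted cover down until the box is fully shut, leaving the other things on the shelf where they stand.

Things in the scene. Friction and masses are not known exactly. Their poses are not given: they have to be found in the camera images.
- roll_box: Light-wood roll-top box fixed on the teal shelf, a half drum lying across: 340 mm deep (x), 324 wide, 226 high, 300 between its end cheeks. Origin: centre of its underside. x points from its open front (x = -170) to the back, y left, z up. Inner floor at z = 12; front sill at x = -166 to -154, up to z = 54. Rolled up, the cover leaves the box open from the sill to the top, from above.
- drum_axis (a point): Middle of the drum's axis (along the box's y), 56 mm above the shelf, over the box's origin; same axes as the box. The cover turns about it. Slats' outer face at radius 164 mm, cheeks 170. A fixed hood (outer radius 170) covers the rear of the drum from 9 degrees behind the top.
- cover (a joint): Opening angle (rad) of the slatted tambour cover, whose round track in the cheeks makes it turn about the drum axis: 0 = shut (lower edge on the sill), 1.6 = rolled up under the hood; starts at 1.40 to 1.59. Track friction holds it wherever it is left; moving it takes about 1 to 6 N at the pull, either way; it stops firmly at 0.
- pull (a point): Centre of the cover's pull, an aluminium ledge 10 mm thick, 120 long (box's y), standing out radially from the cover's lower edge (radius 164 to 195 about the drum axis). This point is at radius 179, (cover + 0.061) rad up from the box's -x direction: ledge upright on top when open, level when shut. Push its rear (upper) face or pinch it, along the arc.
- slot_mouth (a point): Middle of the key bay's slot mouth, 17 mm above the shelf (box frame x = -60, y = 0). The bay is a black housing fixed on the box floor, 55 deep (x), 74 wide, 22 high, with a small green light. Its slot lies on the box floor, opens to the box's front, is 50 wide, 13 high, 38 deep (along +x); the mouth is flared to 62 wide, 17 high over its first 6 to 8 mm.
- slot_end (a point): Middle of the slot's end wall, 38 mm behind the mouth at the same height; same axes as the box.
- key_center (a point): Centre (half-way up) of the grey plastic mailbox key, a flat slab 80 long (its x) x 46 wide (y) x 10 thick (z), 30 to 65 g, lying flat on the shelf. Its +x end carries three brass contacts, its -x end a black round hole and a blue stripe; at the start +x points away from the robot to within 0.6 rad.
- key_tip (a point): Middle of the key's contact end (+x end, 40 mm from its centre), half-way up its thickness; same axes as the key. With the key home this point meets the slot's end and 42 mm of the key stand out of the bay.
- canister: Screw-top aluminium canister, 68 mm diameter, 112 high, standing on the shelf; origin at the centre of its underside. Leave it alone.
- glass_jar: Small glass jar with a yellow twist cap, 50 mm diameter, 62 high; origin at the centre of its underside. Leave it alone.
- bike_bell: Steel bicycle bell, 54 mm diameter, 39 high; origin at the centre of its underside. Leave it alone.
- clothes_peg: Wooden clothes peg lying on the shelf, 72 x 16 x 10 mm; origin at the centre of its underside. Leave it alone.
Not all that is in view belongs to the job. What is meant by the part that bears key_center is not red, and is the larger of those in its own colour.

How it is judged:
By the outcome, as a careful person would: the job done as asked, in the order asked, and still so for the second after the job is handed in, with the robot touching nothing.
It also fails if it takes over 54 s, if anything falls off the work surface, if the arm or the gripper's body presses on something with over 40 N, if the wrist force passes 120 N, or if a joint passes its speed limit or range.

## Robot

A 6-joint arm with a two-finger parallel gripper is mounted at the origin on the work surface. World frame = base frame: x ahead of the robot, y to its left, z up, the work surface at z = 0. Lengths are in m, angles in rad, forces in N, time in s.
With the tool pointing down it reaches from about 0.325 to 0.775 m from the base axis. Payload 5.5 kg.
Tool frame: the origin (TCP) lies at the very end of the fingers, on their centre line; the grasp point (between the pads) lies 19 mm behind it (ctrl.grasp_offset is the distance from the TCP to the grasp point, in m); z points along the fingers, y is the line along which they close (so a half turn about z gives the same grasp; the last joint's range is limited). The gripper opens to 88 mm and grips with 3 to 60 N. Pads are 20 mm wide; open, the fingers measure 115 mm over their backs; the gripper's body (75 mm by 178 mm) begins 61 mm behind the grasp point.
Start: joints at [1.064, 0.091, 1.231, -0, 1.82, -0.057], TCP at [0.261, 0.54, 0.223] pointing down, gripper open.
Joint ranges: [-2.87, 2.87], [-0.86, 2.18], [0.17, 2.46], [-1.51, 4.65], [0.06, 2.69], [-2.65, 2.65]. Speed limits (rad/s): [2.57, 2.57, 3.01, 3.14, 3.14, 3.14].

## Interface

Orientations are given as a 3x3 rotation matrix whose columns are the frame's x, y, z axes.
In Python, from plant import ctrl, optics gives the robot as it stands. The module is installed in compiled form; this text tells all that it offers. Calls block until the motion is done:
- ctrl.movep(position, orientation): joint-space move of the TCP to a pose.
- ctrl.move_l(position, feed=0.15, rot=None, max_force=None): straight line of the TCP; rot=None keeps the orientation; feed is the mean speed in m/s. With max_force (N) it stops when the force on the tool has changed by that much, and returns True; else False.
- ctrl.move_j(angles): joint-space move.
- ctrl.release() and ctrl.grab(): open the fingers fully, or close them until they stop; the grip force is fixed at half the most.
- ctrl.hold(seconds).
- ctrl.inverse_kinematics(position, orientation): joint angles nearest the present ones, or None.
- optics.snapshot(name): name is "side" or "top" or "wrist"; returns the picture (420x560x3 uint8, red, green, blue); there is no depth.
- optics.calibration(name): a dict with "fx", "fy", "cx", "cy" (pixels), "eye" and "attitude" of the camera in the world. Camera axes: x right, y up, looking along -z (the intrinsics and any distortion apply to the point x, -y, -z); pixel columns grow to the right and rows downward; lengths in m; the calibration is good to about 2 mm. A picture is of the moment at which its call begins: read the wrist's pose just before it. calibration takes no time and is no camera call; for the wrist camera it gives the pose at the moment of the call.
A pose or a line that the arm cannot do raises ctrl.Unreachable and nothing moves.
- ctrl.sign_off(): hands the job in; it is judged then, once.
Readings, each from a call of its own:
- ctrl.get_t(): time.
- ctrl.get_joint_positions(): joint angles.
- ctrl.get_joint_velocities(): joint speeds.
- ctrl.get_joint_efforts(): joint torques, N m.
- ctrl.get_position(): TCP position.
- ctrl.get_ee_rot(): TCP orientation.
- ctrl.get_wrist_force(): force on the tool from outside, world axes, zero at the start.
- ctrl.get_ft_torque(): the same for the moment, N m.
- ctrl.get_finger_gap(): finger opening in m.
- ctrl.get_gripper_force(): force on a finger pad.
Only numpy, scipy, OpenCV 4.12 (cv2) and the standard library are available. Lean on these libraries where they do the work, as an engineer would, in place of code of your own. Each camera call takes 0.05 s, during which the arm holds its last target. There are 200 camera calls.

## Working session

There is one attempt and no reset: what is moved stays moved. The work goes in short steps, each a Python script; the robot and the scene stay as the last script left them, time stands still between calls to the robot, and variables do not carry over. Pictures are saved under pics/ and viewed, at most 10 in all, crops included, and the job is handed in when it is done.

```bash
mkdir -p pics
python3 - <<'E'
from plant import ctrl, optics
import cv2,numpy as np
a=[]
for n in ("side","top","wrist"):
    im=optics.snapshot(n); cv2.imwrite(f"pics/{n}0.png",im[:,:,::-1]); c=optics.calibration(n); print(n,{k:np.round(v,4).tolist() for k,v in c.items()})
E
```

```text
side {'fx': 395.1691, 'fy': 395.1691, 'cx': 281.8444, 'cy': 208.162, 'eye': [0.2663, 0.186, 0.7829], 'attitude': [[-0.2382, 0.9207, -0.3093], [-0.9712, -0.2279, 0.0694], [-0.0066, 0.3169, 0.9484]]}
top {'fx': 481.7244, 'fy': 481.7244, 'cx': 271.007, 'cy': 209.2611, 'eye': [0.3638, 0.1118, 1.0305], 'attitude': [[0.0005, 0.9915, -0.13], [-0.9996, -0.0034, -0.0296], [-0.0298, 0.13, 0.9911]]}
wrist {'fx': 362.1644, 'fy': 362.1644, 'cx': 280.8344, 'cy': 212.3622, 'eye': [0.1915, 0.5741, 0.3844], 'attitude': [[0.4354, -0.865, -0.2492], [0.9002, 0.4176, 0.1232], [-0.0025, -0.278, 0.9606]]}
```

View pics/top0.png

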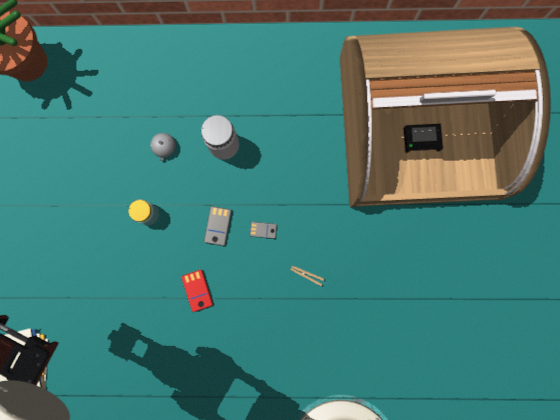

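View pics/side0.png

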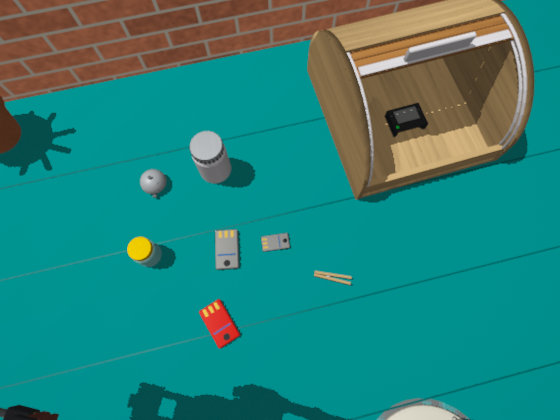

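Candidates for the key in the top view are the large grey key at (218,226), the small grey key at (264,230) and the red key at (197,290). I choose the large grey one at (218,226), whose contacts point up the picture, away from the robot. Next I measure it and the box, and check it in a close crop.

```bash
cat > h.py <<'E'
from plant import ctrl, optics
import cv2,numpy as np
def ray(c,uv,z):
    uv=np.atleast_2d(uv).astype(float); R=np.array(c["attitude"]);e=np.array(c["eye"])
    d=np.c_[(uv[:,0]-c["cx"])/c["fx"],-(uv[:,1]-c["cy"])/c["fy"],-np.ones(len(uv))]@R.T
    return e+d*((z-e[2])/d[:,2])[:,None]
def proj(c,p):
    q=(np.atleast_2d(p)-np.array(c["eye"]))@np.array(c["attitude"])
    return np.c_[c["cx"]+c["fx"]*q[:,0]/-q[:,2], c["cy"]-c["fy"]*q[:,1]/-q[:,2]]
def blob(m,near):
    """contour of mask closest to pixel near (area>15)"""
    cs=[k for k in cv2.findContours(m.astype(np.uint8),0,1)[0] if cv2.contourArea(k)>15]
    return max(cs,key=lambda k:cv2.pointPolygonTest(k,tuple(map(float,near)),True))
def rectw(c,k,z):
    """min-area rectangle of a contour projected on height z: centre, sides, long-axis angle"""
    P=ray(c,k[:,0],z)[:,:2]; r=cv2.minAreaRect((P*1000).astype(np.float32)); b=cv2.boxPoints(r)
    e=max((b[1]-b[0],b[2]-b[1]),key=np.linalg.norm)
    return np.array(r[0])/1000,sorted(r[1]),np.arctan2(e[1],e[0])
E
python3 - <<'E'
from h import *
np.set_printoptions(precision=4,suppress=True)
crops=[]
for n,kp,bp,win in (("top",(218,226),(425,135),(330,20,230,200)),("side",(227,250),(405,118),(300,0,250,200))):
    im=cv2.imread(f"pics/{n}0.png"); c=optics.calibration(n); hsv=cv2.cvtColor(im,cv2.COLOR_BGR2HSV)
    teal=(hsv[...,0]>75)&(hsv[...,0]<100)&(hsv[...,1]>150)
    k=blob(~teal,kp); print(n,"key",rectw(c,k,0.01))
    k=blob(hsv[...,2]<60,bp); print("bay",rectw(c,k,0.034),cv2.boundingRect(k))
    # box front bottom edge / wood
    x,y,w,h=cv2.boundingRect(blob(~teal,kp)); crops.append(cv2.resize(im[y-20:y+h+20,x-20:x+w+60],(400,300)))
    x,y,w,h=win; crops.append(cv2.resize(im[y:y+h,x:x+w],(400,300),interpolation=cv2.INTER_CUBIC))
cv2.imwrite("pics/crop1.png",np.vstack([np.hstack(crops[:2]),np.hstack(crops[2:])]))
print(ctrl.get_ee_rot())
E
```

```text
top key (array([0.6977, 0.1398]), [556.4343872070312, 1266.861572265625], np.float32(1.5534602))
bay (array([ 0.6461, -0.178 ]), [58.52305603027344, 78.81858825683594], np.float32(-1.5154406)) (403, 124, 40, 29)Traceback (most recent call last):
  File "<stdin>", line 10, in <module>
cv2.error: OpenCV(4.12.0) /io/opencv/modules/imgproc/src/resize.cpp:4208: error: (-215:Assertion failed) !ssize.empty() in function 'resize'
```

```bash
cat > m.py <<'E'
from h import *
np.set_printoptions(precision=4,suppress=True)
crops=[]
for n,kp,bp,win in (("top",(218,226),(425,135),(330,20,230,200)),("side",(227,250),(405,118),(300,0,250,200))):
    im=cv2.imread(f"pics/{n}0.png"); c=optics.calibration(n); hsv=cv2.cvtColor(im,cv2.COLOR_BGR2HSV)
    teal=(hsv[...,0]>75)&(hsv[...,0]<100)&(hsv[...,1]>150)
    w=np.zeros(teal.shape,bool); w[kp[1]-28:kp[1]+28,kp[0]-28:kp[0]+28]=1
    k=blob(~teal&w,kp); print(n,"key",rectw(c,k,0.01))
    k=blob(hsv[...,2]<60,bp); print("bay",rectw(c,k,0.034),cv2.boundingRect(k))
    x,y=kp; crops.append(cv2.resize(im[y-40:y+80,x-60:x+100],(400,300)))
    x,y,w,h=win; crops.append(cv2.resize(im[y:y+h,x:x+w],(400,300),interpolation=cv2.INTER_CUBIC))
cv2.imwrite("pics/crop1.png",np.vstack([np.hstack(crops[:2]),np.hstack(crops[2:])]))
print(ctrl.get_ee_rot())
E
python3 m.py
```

```text
top key (array([0.4664, 0.2588]), [89.54006958007812, 118.73611450195312], np.float32(1.5382941))
bay (array([ 0.6461, -0.178 ]), [58.52305603027344, 78.81858825683594], np.float32(-1.5154406)) (403, 124, 40, 29)
side key (array([0.4623, 0.2568]), [46.13288879394531, 81.24114990234375], np.float32(-0.18685786))
bay (array([ 0.6431, -0.1763]), [62.660404205322266, 82.35016632080078], np.float32(-1.5303488)) (385, 103, 43, 34)
[[-0.9005  0.4348 -0.0007]
 [ 0.4348  0.9005 -0.0014]
 [ 0.0001 -0.0015 -1.    ]]
```

View pics/crop1.png

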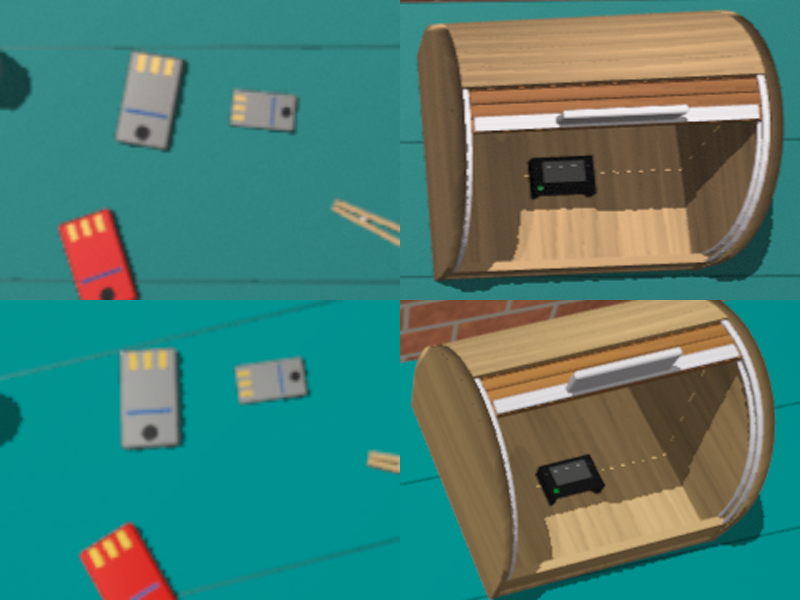

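The crop confirms the choice: the grey key at top (218,226), contacts away from the robot, is the larger of the two greys and measures 46x81 mm. I grasp it tilted 12°, then look at the bay with the wrist camera.

```bash
cat >> h.py <<'E'
def R(yaw,a):
    """tool: x toward -heading, z down, leaned back by a (top towards robot)"""
    h=np.array([np.cos(yaw),np.sin(yaw),0]); u=np.array([0,0,1.])
    z=np.sin(a)*h-np.cos(a)*u; x=-np.cos(a)*h-np.sin(a)*u
    return np.c_[x,np.cross(z,x),z]
E
python3 - <<'E'
from h import *
np.set_printoptions(precision=4,suppress=True)
a=np.radians(12); yaw=-0.187; r=R(yaw,a)
g=np.array([.4625,.257,0])-0.02*np.array([np.cos(yaw),np.sin(yaw),0])
ctrl.movep(g+[0,0,.10],r)
print("contact",ctrl.move_l(g+[0,0,.0036],.1,max_force=8))
ctrl.grab(); print(ctrl.get_finger_gap(),ctrl.get_gripper_force(),ctrl.get_position(),ctrl.get_wrist_force())
ctrl.move_l(g+[0,0,.16],.15)
ctrl.movep([.50,-.06,.17],R(-.0,a))
c=optics.calibration("wrist"); im=optics.snapshot("wrist"); cv2.imwrite("pics/w1.png",im[:,:,::-1]); np.save("w1.npy",c,allow_pickle=True)
print(ctrl.get_finger_gap(),ctrl.get_t(),ctrl.get_position(), c["eye"])
E
```

```text
contact False
0.045868089447942975 29.884877800941467 [0.4429 0.2607 0.0036] [0.0261 0.663  0.9688]
0.0011424547597053247 5.8083 [ 0.5004 -0.0596  0.1702] [ 0.3913 -0.0592  0.3134]
```

View pics/w1.png

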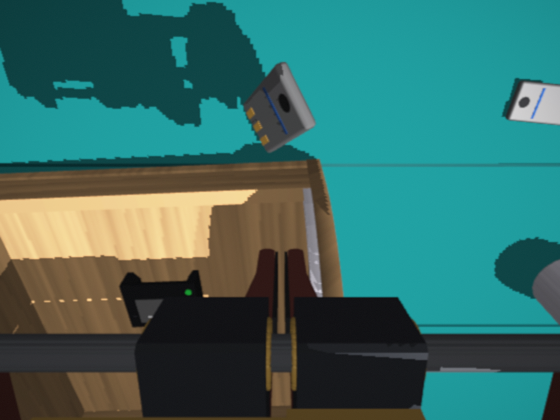

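The key was knocked out of the fingers, probably by the left cheek, and was last seen at (280,105) in front of the box's left end, maybe still moving. I retreat and look again.

Run:
```python
from h import *
print(ctrl.get_wrist_force())
p=np.array(ctrl.get_position()); ctrl.move_l(p+[-.03,0,.12],.2); ctrl.release(); 
ctrl.movep([.36,.25,.3],R(0,0.2))
a=optics.snapshot("top")[:,:,::-1]; b=optics.snapshot("side")[:,:,::-1]
cv2.imwrite("pics/top1.png",a);cv2.imwrite("pics/side1.png",b)
f=lambda i,x,y,w,h:cv2.resize(i[y:y+h,x:x+w],None,fx=400/w,fy=400/w,interpolation=cv2.INTER_CUBIC)
cv2.imwrite("pics/c2.png",np.hstack([f(a,270,20,280,280),f(b,270,0,280,280)]))
print(ctrl.get_t())
```

```text
[-0.3039355   0.45733273 -0.17741729]
9.3
```

View pics/c2.png

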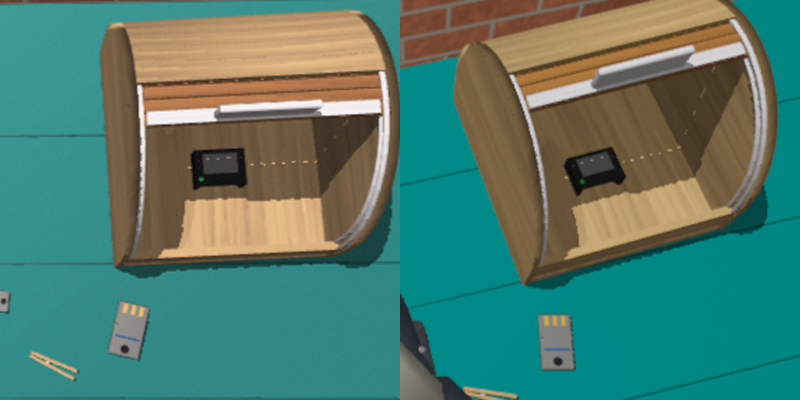

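The key lies flat with its contacts up and pointing away, at top pixel (361,251) and side pixel (379,239); the peg looks undisturbed. I re-grasp it, then look at the bay from above cheek height.

```bash
cat > k.py <<'E'
from h import *
np.set_printoptions(precision=4,suppress=True)
res=[]
for n,kp in (("top",(361,251)),("side",(379,239))):
    im=cv2.imread(f"pics/{n}1.png"); c=optics.calibration(n); hsv=cv2.cvtColor(im,cv2.COLOR_BGR2HSV)
    teal=(hsv[...,0]>75)&(hsv[...,0]<100)&(hsv[...,1]>150)
    w=np.zeros(teal.shape,bool); w[kp[1]-27:kp[1]+27,kp[0]-22:kp[0]+22]=1
    k=blob(((hsv[...,1]<110)|(hsv[...,0]<40))&~teal&w,kp); q=rectw(c,k,0.01); print(n,q); res.append(q)
E
python3 - <<'E'
exec(open("k.py").read())
q=res[1]; s=q[1]; assert abs(s[0]-46)<6 and abs(s[1]-80)<6 and np.linalg.norm(res[0][0]-q[0])<.008
yaw=(q[2]+np.pi/2)%np.pi-np.pi/2
a=np.radians(12); r=R(yaw,a); d=np.array([np.cos(yaw),np.sin(yaw),0])
g=np.r_[(q[0]+res[0][0])/2,0]-.015*d; print(yaw,g)
ctrl.movep(g+[0,0,.10],r)
print("contact",ctrl.move_l(g+[0,0,.0036],.1,max_force=8))
ctrl.grab(); print(ctrl.get_finger_gap())
ctrl.move_l(g+[0,0,.30],.2); print(ctrl.get_finger_gap())
ctrl.movep([.45,-.02,.30],R(0,a))
c=optics.calibration("wrist"); im=optics.snapshot("wrist")[:,:,::-1]; cv2.imwrite("pics/w2.png",im); np.save("w2.npy",c,allow_pickle=True)
print(ctrl.get_finger_gap(),ctrl.get_t())
E
```

```text
top (array([ 0.4096, -0.0443]), [47.59572982788086, 80.37654876708984], np.float32(-0.23751678))
side (array([ 0.4089, -0.0438]), [47.28396224975586, 78.3861083984375], np.float32(-0.24246252))
-0.24246252 [ 0.3947 -0.0405  0.    ]
contact False
0.044944177578419425
0.045577549401982775
0.045762250797318334 14.4917
```

View pics/w2.png

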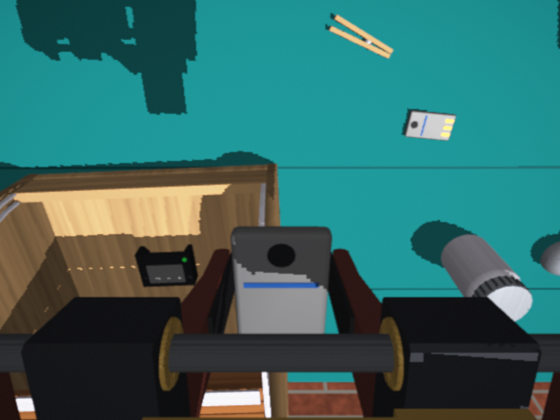

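The key is held, with its stripe and hole toward the robot. The bay shows at cols 137–198, rows 247–285, with the sill across rows 165–190. I enlarge that area to fix the box pose.

Run:
```python
from h import *
np.set_printoptions(precision=4,suppress=True)
im=cv2.imread("pics/w2.png"); c=np.load("w2.npy",allow_pickle=True).item()
A=cv2.resize(im[150:250,0:290],(800,276),interpolation=cv2.INTER_CUBIC)
B=cv2.resize(im[235:295,110:230],(600,300),interpolation=cv2.INTER_CUBIC); B=cv2.copyMakeBorder(B,0,0,0,200,0)
cv2.imwrite("pics/c3.png",np.vstack([A,B]))
hsv=cv2.cvtColor(im,cv2.COLOR_BGR2HSV)
teal=(hsv[...,0]>75)&(hsv[...,0]<100)&(hsv[...,1]>150)
# teal/wood boundary above the box front: lowest teal... per column
for u in (60,100,140,180,220): 
    col=hsv[150:215,u]; print(u,[f"{h}/{s}/{v}" for h,s,v in col[8:50:3]])
k=blob(hsv[...,2]<55,(160,265)); print(cv2.boundingRect(k),rectw(c,k,.034))
```

```text
60 ['90/205/152', '90/203/153', '91/205/137', '91/209/56', '91/208/65', '55/41/68', '15/120/100', '16/119/90', '16/118/84', '16/121/93', '15/121/82', '16/119/173', '18/106/234', '18/106/233']
100 ['90/203/153', '90/204/154', '90/208/86', '92/209/44', '91/180/65', '16/119/90', '16/119/105', '16/120/87', '16/117/94', '15/120/87', '16/121/97', '19/104/237', '19/105/235', '19/105/235']
140 ['90/206/155', '90/205/154', '91/201/66', '91/210/45', '18/86/77', '16/120/100', '15/117/89', '16/119/88', '16/122/92', '16/119/88', '17/116/216', '19/102/238', '19/103/238', '19/106/234']
180 ['90/205/157', '90/202/86', '91/199/68', '86/120/49', '15/121/99', '16/121/101', '16/117/83', '15/117/87', '15/117/85', '16/122/128', '20/99/241', '20/100/240', '20/101/240', '20/101/240']
220 ['92/206/67', '90/202/67', '91/200/69', '17/97/79', '16/119/103', '17/120/81', '15/118/80', '15/120/83', '16/117/85', '18/110/237', '20/101/240', '20/101/241', '16/121/167', '16/121/105']
(0, 245, 560, 175) (array([ 0.7955, -0.0228]), [377.4466857910156, 1020.4862670898438], np.float32(1.5703471))
```

View pics/c3.png

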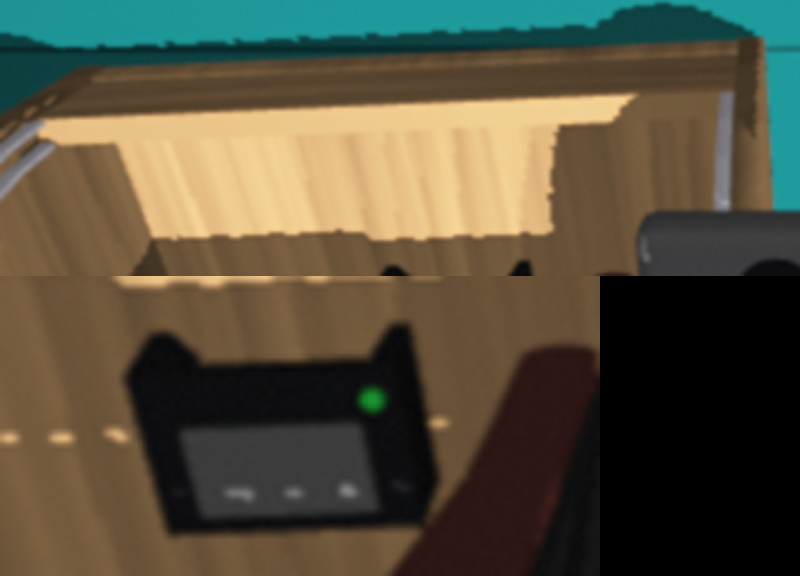

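Run:
```python
from h import *
np.set_printoptions(precision=4,suppress=True)
c=np.load("w2.npy",allow_pickle=True).item()
P=ray(c,[(144,286.6),(195.5,285.3),(135.4,254.8),(184.3,259)],.034); print("RL RR FL light\n",P)
# sill outer top edge (z=.054): from crop A scale 2.7586, inner top edge
s=290/800
print("sill outer top",ray(c,[(100*s,150+72*s),(735*s,150+42*s)],.054))
print("sill inner top",ray(c,[(60*s,150+119*s),(630*s,150+95*s)],.054))
print("box left front cheek corner (z=0?)",ray(c,[(765*s,150+40*s)],.056))
# same corners in static views
for n,p in (("top",[(191,149),(242,148),(195,188),(245,186)]),("side",[(164,161),(212,148),(176,195),(225,181)])):
    k=.7; o=np.array([270,20 if n=="top" else 0]); print(n,ray(optics.calibration(n),np.array(p)*k+o,.034))
```

```text
RL RR FL light
 [[ 0.6774 -0.2154  0.034 ]
 [ 0.6751 -0.1416  0.034 ]
 [ 0.6225 -0.2174  0.034 ]
 [ 0.6295 -0.1518  0.034 ]]
sill outer top [[ 0.4994 -0.3012  0.054 ]
 [ 0.4864 -0.0359  0.054 ]]
sill inner top [[ 0.521  -0.3251  0.054 ]
 [ 0.51   -0.0807  0.054 ]]
box left front cheek corner (z=0?) [[ 0.4848 -0.0236  0.056 ]]
top [[ 0.6751 -0.1396  0.034 ]
 [ 0.676  -0.2146  0.034 ]
 [ 0.6158 -0.1434  0.034 ]
 [ 0.6183 -0.2164  0.034 ]]
side [[ 0.6689 -0.1377  0.034 ]
 [ 0.6729 -0.2161  0.034 ]
 [ 0.6095 -0.1365  0.034 ]
 [ 0.6141 -0.2152  0.034 ]]
```

The box pose checks out. The rear edge of the bay measures 73.8 mm and its side 55 mm. The sill top front line puts the origin at about x = 0.680, against 0.681 from the bay, with yaw about 0.045. Now I insert the key.

Run:
```python
from h import *
np.set_printoptions(precision=4,suppress=True)
yaw=.045; h=np.array([np.cos(yaw),np.sin(yaw),0]); O=np.array([.681,-.178,0]); a=np.radians(12); r=R(yaw,a)
s=O+h*(-.060-.007-.055)
up=lambda z:s+[0,0,z]
ctrl.movep(up(.30),r); ctrl.move_l(up(.05),.2)
print("down contact",ctrl.move_l(up(.0171),.05,max_force=6),ctrl.get_position(),ctrl.get_wrist_force())
cs=ctrl.move_l(up(.0171)+h*.049,.04,max_force=12); p=np.array(ctrl.get_position())
print("insert contact",cs,"travel",(p-s)@h,p,ctrl.get_wrist_force(),ctrl.get_finger_gap(),ctrl.get_t())
for n in("top","side"): cv2.imwrite(f"pics/{n}2.png",optics.snapshot(n)[:,:,::-1])
```

```text
down contact False [ 0.5592 -0.1835  0.0171] [-0.0076  0.7734  0.0094]
insert contact True travel 0.04410300752778506 [ 0.6032 -0.1815  0.0156] [-0.7608 -0.1365  2.4505] 0.04552166925921399 18.575
```

Run:
```python
from h import *
np.set_printoptions(precision=4,suppress=True)
yaw=.045; h=np.array([np.cos(yaw),np.sin(yaw),0]); O=np.array([.681,-.178,0]); a=np.radians(12)
ctrl.release()
p=np.array(ctrl.get_position()); ctrl.move_l([p[0],p[1],.08],.15)
ctrl.grab()
q=O-h*.127; ctrl.move_l([q[0],q[1],.08],.2); ctrl.move_l([q[0],q[1],.0165],.1,max_force=8)
cs=ctrl.move_l(np.array([q[0],q[1],.0165])+h*.025,.03,max_force=14); p=np.array(ctrl.get_position())
print("push",cs,"box x of finger front",(p-O)@h+.0098,p,ctrl.get_wrist_force())
ctrl.move_l(p-h*.008,.1); p=p-h*.008; ctrl.move_l([p[0],p[1],.30],.25)
ctrl.movep([.45,-.02,.32],R(0,a))
c=optics.calibration("wrist"); im=optics.snapshot("wrist")[:,:,::-1]; np.save("w3.npy",c,allow_pickle=True);cv2.imwrite("pics/w3.png",im)
cv2.imwrite("pics/c4.png",cv2.resize(im[150:310,60:275],(800,595),interpolation=cv2.INTER_CUBIC)); print(ctrl.get_t())
```

```text
push True box x of finger front -0.1029015668443194 [ 0.5684 -0.1825  0.0141] [-2.2737 -0.6331  3.3231]
25.5
```

View pics/c4.png

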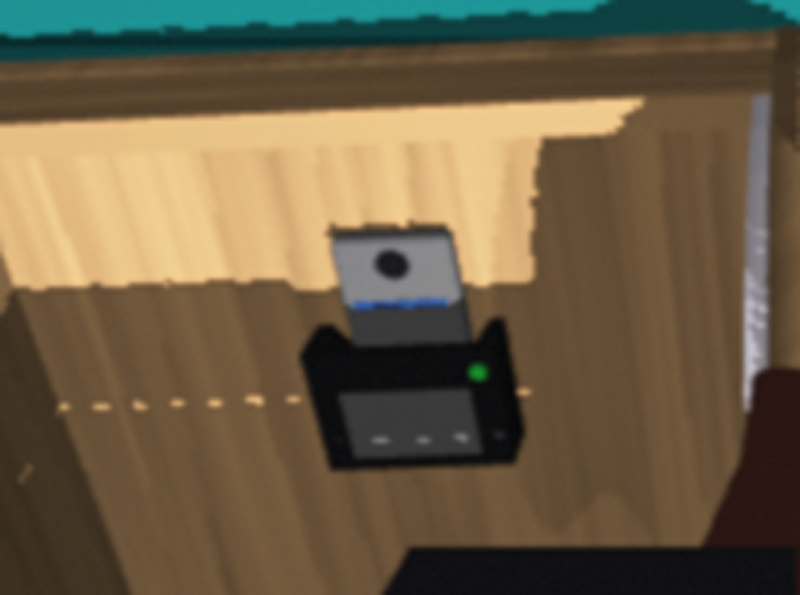

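The key sits straight in the bay, its tail at crop (392,236). Both contact stops agree with the home depth to within 1 mm. I check that in the image and test the reach for the cover arc before moving.

```bash
cat > arc.py <<'E'
from h import *
np.set_printoptions(precision=4,suppress=True)
yaw=.045; h=np.array([np.cos(yaw),np.sin(yaw),0]); O=np.array([.681,-.178,0]); U=np.array([0,0,1.])
def pose(th,rho):
    a=max(0,(np.pi/2-th)/2); r=R(yaw,a)
    cor=O+.056*U+rho*(-np.cos(th)*h+np.sin(th)*U)+.005*(np.sin(th)*h+np.cos(th)*U)
    return cor-.010*r[:,0],r
rho=lambda th: .177+.006*(1.7-th)/1.64
E
python3 - <<'E'
from arc import *
c=np.load("w3.npy",allow_pickle=True).item(); f=lambda x,y:(60+x/3.72,150+y/3.72)
t=ray(c,[f(392,236)],.022)[0]; b=ray(c,[f(425,463)],.034)[0]; print("tail-bay rear mm (97 wanted)",1000*(b-t)@h, "lateral",(b-t)@np.cross(U,h)*1000)
for th,rh in [(1.72,.25)]+[(t,rho(t)) for t in np.linspace(1.72,.02,13)]:
    p,r=pose(th,rh); q=ctrl.inverse_kinematics(p,r); print(round(th,2),p,None if q is None else np.array(q))
E
```

```text
tail-bay rear mm (97 wanted) 95.84741137212829 lateral -2.2558825193151546
1.72 [ 0.7331 -0.1757  0.3025] [-0.2803  0.6334  0.4157 -0.      2.0925 -1.8961]
1.72 [ 0.7222 -0.1761  0.2302] [-0.285   0.5177  0.7065 -0.      1.9174 -1.9008]
1.58 [ 0.6973 -0.1773  0.2334] [-0.2962  0.4403  0.802  -0.      1.8993 -1.912 ]
1.44 [ 0.6721 -0.1784  0.2337] [-0.3204  0.2986  0.9784  0.0246  1.8018 -1.9298]
1.3 [ 0.6471 -0.1795  0.2305] [-0.3487  0.1637  1.144   0.0532  1.7062 -1.954 ]
1.15 [ 0.6228 -0.1806  0.2237] [-0.381   0.0368  1.2987  0.0858  1.6153 -1.9847]
1.01 [ 0.5997 -0.1817  0.2136] [-0.4173 -0.0829  1.4451  0.1235  1.5282 -2.0228]
0.87 [ 0.5782 -0.1826  0.2003] [-0.4579 -0.1958  1.5848  0.1676  1.4445 -2.069 ]
0.73 [ 0.5588 -0.1835  0.184 ] [-0.5026 -0.3013  1.7183  0.2192  1.3641 -2.1243]
0.59 [ 0.5419 -0.1843  0.1651] [-0.5508 -0.3984  1.8461  0.2798  1.2872 -2.1897]
0.45 [ 0.5279 -0.1849  0.144 ] [-0.6016 -0.4854  1.9679  0.3503  1.2135 -2.2661]
0.3 [ 0.5169 -0.1854  0.1211] [-0.6534 -0.5594  2.083   0.4317  1.1429 -2.3545]
0.16 [ 0.5094 -0.1857  0.0968] [-0.7039 -0.6168  2.1899  0.5253  1.0745 -2.4563]
0.02 [ 0.5053 -0.1859  0.0717] [-0.7505 -0.6517  2.2863  0.6329  1.0069 -2.5742]
```

The tail-to-rear distance reads 95.8 mm against 97, so the key is home, and the whole arc is reachable. I close the cover.

Run:
```python
from arc import *
p,r=pose(1.72,.26); ctrl.move_l([.45,-.02,.36],.25); ctrl.movep(p+[0,0,.03],r)
p,r=pose(1.72,.179); print("down",ctrl.move_l(p,.15,max_force=8),ctrl.get_position())
for t in np.linspace(1.6,.14,11):
    p,r=pose(t,rho(t)+.002); s=ctrl.move_l(p,.10,rot=r,max_force=25); F=np.array(ctrl.get_wrist_force())
    print(round(t,2),s,F)
    if s: break
else:
    p,r=pose(.0,rho(.06)); s=ctrl.move_l(p,.05,rot=r,max_force=18); P=np.array(ctrl.get_position()); print("end",s,P,ctrl.get_wrist_force())
print(ctrl.get_t())
im=optics.snapshot("side")[:,:,::-1];a=optics.snapshot("top")[:,:,::-1]
cv2.imwrite("pics/c5.png",np.hstack([a[0:300,160:560],im[0:300,160:560]]))
```

```text
down False [ 0.7226 -0.1759  0.2349]
1.6 False [-0.0968  0.1677 -0.098 ]
1.45 False [ 0.6347 -0.0381  0.0224]
1.31 False [0.1499 0.1174 0.1248]
1.16 False [-0.1511 -0.4979  0.7305]
1.02 False [ 0.2647  0.7233 -0.1105]
0.87 False [0.952  0.4612 0.1635]
0.72 False [ 0.0254 -0.4218 -0.7301]
0.58 False [-0.2975  0.2843  0.8837]
0.43 False [-0.3251  0.0789  0.317 ]
0.29 False [ 0.0488 -0.3156  0.3742]
0.14 False [ 0.3215 -0.0191  0.0137]
end True [ 0.5078 -0.1865  0.0795] [2.0508 1.1826 4.0267]
32.9167
```

View pics/c5.png

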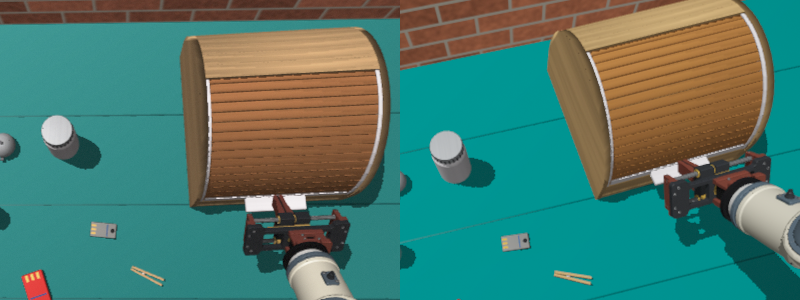

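The cover is down and stopped firmly at the expected height. I press once more, retreat and check the pull's position.

Run:
```python
from arc import *
p=np.array(ctrl.get_position()); print(ctrl.move_l(p-[0,0,.008],.03,max_force=22),ctrl.get_position())
p=np.array(ctrl.get_position()); ctrl.move_l(p+[-.0,0,.04],.15); ctrl.move_l(p+[-.05,0,.16],.2); ctrl.movep([.36,.2,.3],R(0,.2))
V=[]
for n in("top","side"):
    im=optics.snapshot(n)[:,:,::-1]; c=optics.calibration(n); V.append(im[0:300,160:560])
    u=[proj(c,O+.056*U+.195*(-np.cos(t)*h+np.sin(t)*U)+.0*U+y*np.cross(U,h))[0] for t in(.061,) for y in(-.06,.06)]
    for x,y in u: V[-1]=V[-1].copy(); cv2.circle(V[-1],(int(round(x))-160,int(round(y))),2,(0,0,255),-1)
cv2.imwrite("pics/c6.png",np.hstack(V)); print(ctrl.get_t())
```

```text
True [ 0.5098 -0.1873  0.0794]
36.0417
```

View pics/c6.png

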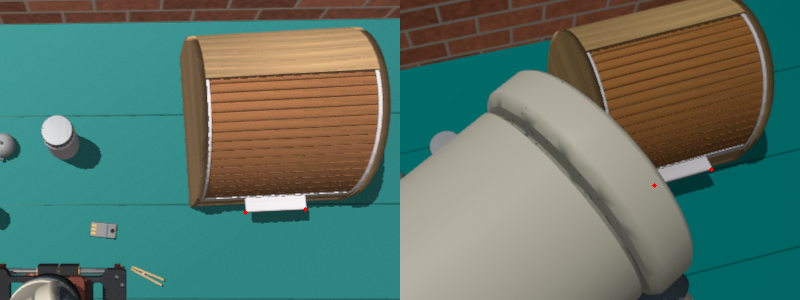

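The pull lies level, with its outer corners on the predicted shut points at top-crop (246,212) and (306,209). The cover did not move on the second press and the robot is clear, so I hand in.

```bash
python3 -c "
from plant import ctrl
print(ctrl.sign_off())"
```

```text
the job is handed in; nothing more can be done
None
```

The grey key is home in the bay, the cover is fully shut, and the job was handed in at about 36 s; on the way I knocked the key against the box's left cheek and dropped it, then re-grasped it, and the other things in view looked undisturbed.

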